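# One turn of the flask press

### The job

Push the press's hand wheel round by its red handle with the fingertips, clockwise as seen from above, through exactly one full turn, so that the handle comes back to where it began and the press plate is one turn lower over the flask. Only push steadily against the handle: do not grip it, and do not spin the wheel. Leave the flask and everything else on the table where it is, and finish clear of the press.

Things in the scene. Friction and masses are not known exactly. Their poses are not given: they have to be found in the camera images.
- press: grey bench press for dental flasks, bolted to the table; origin at the centre of its underside. Base plate 160 (its x) x 230 (its y) x 20 mm; two 20 mm steel columns at y = +-88 mm; grey cross-bar 50 x 215 mm, its top at 188 mm. The hand wheel lies level above the bar, turning on the press's vertical axis.
- hub (a point): point on the hand wheel's vertical axis, 240 mm above the table, level with handle. Steel wheel: rim bar 16 mm thick on a circle of radius 80 mm (88 mm to the outside), top of the rim 215 mm above the table; three spokes; hub 44 mm across; the hub and the screw end in it reach at most 242 mm above the table.
- handle (a point): centre line of the red upright handle that stands at the rim end of one spoke, 80 mm from the wheel's axis; a fixed (not spinning) cylinder 22 mm across whose top is 260 mm above the table; it stands 45 mm proud of the rim, and this point is 240 mm above the table, 20 mm below its top. Nothing else stands up from the rim.
- wheel (a joint): angle of the hand wheel in rad, growing as it turns clockwise seen from above, one turn = 6.283. It starts anywhere from -2.4 to 2.4; stops at -3 and 11. Stiff: it takes about 3 N at the handle to move and stays where it is left. At 0 the handle points along the press's +x axis.
- platen (a joint): how far the pressing plate under the wheel has been lowered, m; it follows the wheel's screw, 8 mm a turn, and stays clear of the flask.
- flask_mid (a point): centre of the loose brass flask, a block 95 x 105 x 62 mm standing on the press's base plate under the pressing plate. Leave alone.
- cast_mid (a point): centre of a loose ivory dental cast, 56 x 68 x 34 mm. Leave alone.
- tin_mid (a point): centre of a loose small round brass wax tin (open, green wax inside), 54 mm across, 24 mm high. Leave alone.
- carver_mid (a point): middle of a loose steel wax carver lying flat, 170 mm long. Leave alone.
- bottle_mid (a point): centre of a loose standing water bottle, 62 mm across, 170 mm high. Leave alone.
- brush_mid (a point): middle of a loose pink brush lying flat, 180 mm long. Leave alone.
- waxbox_mid (a point): centre of a loose yellow box of wax, 90 x 60 x 28 mm. Leave alone.

How it is judged:
By the outcome, as a careful person would: the job done as asked, in the order asked, and still so for the second after the job is handed in, with the robot touching nothing.
It also fails if it takes over 64 s, if anything falls off the work surface, if the arm or the gripper's body presses on something with over 40 N, if the wrist force passes 120 N, or if a joint passes its speed limit or range.

### The arm

A 7-joint arm with a two-finger parallel gripper is mounted at the origin on the work surface. World frame = base frame: x ahead of the robot, y to its left, z up, the work surface at z = 0. Lengths are in m, angles in rad, forces in N, time in s.
With the tool pointing down it reaches from about 0.4 to 0.85 m from the base axis. Payload 10.4 kg.
Tool frame: the origin (TCP) lies between the finger pads; the fingertips stand 17 mm ahead of it and the grasp point (between the pads) lies 2 mm behind it; z points along the fingers, y is the line along which they close (so a half turn about z gives the same grasp; the last joint's range is limited). The gripper opens to 87 mm and grips with 3 to 60 N. Pads are 19 mm wide; open, the fingers measure 117 mm over their backs; the gripper's body (75 mm by 190 mm) begins 51 mm behind the grasp point.
Start: joints at [1.115, 0.332, -0.065, 1.46, 0.022, 1.35, -0.088], TCP at [0.262, -0.567, 0.24] pointing down, gripper open.
Joint ranges: [-2.6, 2.6], [-0.5, 2.12], [-1.47, 1.34], [0.16, 2.42], [-1.27, 4.41], [0.06, 2.06], [-2.6, 2.6]. Speed limits (rad/s): [2.22, 2.22, 2.79, 2.79, 3.14, 3.14, 3.14].

### API

Orientations are given as a unit quaternion [w, x, y, z].
In Python, from plant import env gives the robot as it stands.
- The arm moves only by the shell command python3 -m jog 'ROWS' [FORCE]. ROWS is JSON, a list of rows, each an object with "angular": the turn, a rotation vector about the tool's x, y, z in degrees, a list of three; "translation": the shift along the tool's x, y, z in m, a list of three; "claw": the closure in counts, from 0 (fully open) to 255 (shut). A call has 1 to 20 rows; each row is the pose to reach, as a shift and turn from the pose commanded when the call began, along the tool's axes at that moment; what a row does not reach only later rows make up. A row lasts 1/12 s, in which the tool goes at most 41.7 mm and 7.16 degrees, less where a joint would pass 70% of its speed; a pose out of reach is approached as far as the arm can. A call with a gripper value outside its range is refused whole. The fingers move at their own pace and stop on an object; FORCE is the grip in N (left out, the last holds). Time passes only in rows, so rows that repeat a pose let the fingers close. It gives the time, the measured TCP pose, the force, the opening and the grip force at its end, in the units of the state.
- env.state(): the state, without advancing time (a new reading comes with each control period).
- env.snapshot(name): name is "scene" or "top" or "wrist"; returns the picture (420x560x3 uint8, blue, green, red); there is no depth.
- env.camera_params(name): a dict with "fovy" (degrees; the focal length in pixels is half the picture's height over the tangent of half this angle, whatever the lens; pixels are square), "cx", "cy" (the principal point, pixels), "distortion" ([k1, k2, p1, p2, k3] as OpenCV has them; the pictures are not rectified), "extrinsics" (4x4, takes a point from world to camera coordinates); the wrist camera has in their place "mount" (4x4, takes a point from camera to tool coordinates, whose origin is the TCP and whose axes are the flange's). Camera axes: x right, y up, looking along -z (the intrinsics and any distortion apply to the point x, -y, -z); pixel columns grow to the right and rows downward; lengths in m; the calibration is good to about 2 mm. A picture is of the moment at which its call begins: read the wrist's pose just before it. camera_params takes no time and is no camera call.
- env.close_job(): hands the job in; it is judged then, once.
The state is a dict: "clock": time; "qpos": joint angles; "joint_velocities": joint speeds; "joint_efforts": joint torques, N m; "tcp_pos": TCP position; "orientation": TCP orientation; "wrist_force": force on the tool from outside, world axes, zero at the start; "torque": the same for the moment, N m; "width": finger opening in m; "gripper_force": force on a finger pad.
Only numpy, scipy, OpenCV 4.12 (cv2) and the standard library are available. Lean on these libraries where they do the work, as an engineer would, in place of code of your own. Each camera call takes 0.05 s, during which the arm holds its last target. There are 200 camera calls.

## Working session

There is one attempt and no reset: what is moved stays moved. The work goes in short steps, Python scripts to look and compute and a shell command to move; the robot and the scene stay as the last step left them, time stands still between calls to the robot, and variables do not carry over. Pictures are saved under pics/ and viewed, at most 10 in all, crops included, and the job is handed in when it is done.

```bash
mkdir -p pics; ls
python3 - <<'E'
from plant import env
import cv2,numpy as np
np.set_printoptions(precision=4,suppress=True)
s=env.state();print(s['clock'],s['tcp_pos'],s['orientation'],s['width'])
for n in ('scene','top'):
    cv2.imwrite(f'pics/{n}0.png',env.snapshot(n)); print(n,env.camera_params(n))
print(env.camera_params('wrist'))
E
```

```text
pics
0.0 [ 0.262  -0.567   0.2387] [-0.0007  0.9767  0.2147 -0.0002] 0.08685996240639231
scene {'fovy': 52.33676138137671, 'cx': 280.4141938451043, 'cy': 216.67243952233852, 'distortion': array([-0.0042,  0.    ,  0.    ,  0.    ,  0.    ]), 'extrinsics': array([[-0.4646,  0.8855, -0.0021,  0.2683],
       [-0.4698, -0.2445,  0.8482,  0.1033],
       [ 0.7506,  0.395 ,  0.5296, -1.5374],
       [ 0.    ,  0.    ,  0.    ,  1.    ]])}
top {'fovy': 54.16266340868088, 'cx': 272.08249762794384, 'cy': 216.2680322338719, 'distortion': array([-0.1029,  0.    ,  0.    ,  0.    ,  0.    ]), 'extrinsics': array([[ 0.0282, -0.9996,  0.0009, -0.0278],
       [ 0.9845,  0.0279,  0.1734, -0.5907],
       [-0.1734, -0.004 ,  0.9848, -1.2111],
       [ 0.    ,  0.    ,  0.    ,  1.    ]])}
{'fovy': 60.76349685978881, 'cx': 277.6623860913832, 'cy': 211.48045461328417, 'distortion': array([-0.0945,  0.    ,  0.    ,  0.    ,  0.    ]), 'mount': array([[-0.0002,  0.9542,  0.2993,  0.0816],
       [ 1.    ,  0.0004, -0.0006, -0.0003],
       [-0.0007,  0.2993, -0.9542, -0.1454],
       [ 0.    ,  0.    ,  0.    ,  1.    ]])}
```

View pics/scene0.png

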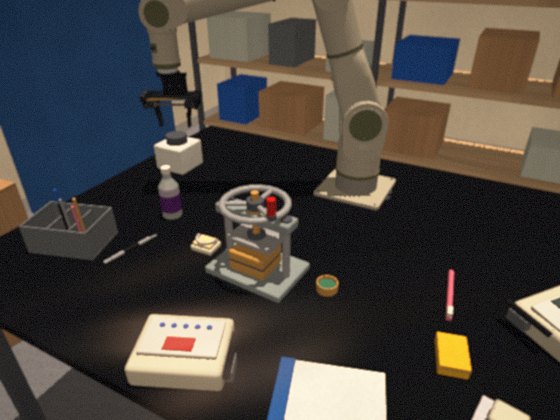

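View pics/top0.png

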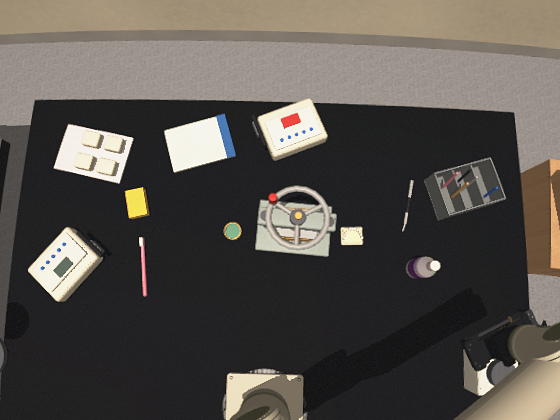

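The top view shows the wheel centre near (297,217), with the red handle up-left at (273,198). In the scene view the hub is near (255,200) and the handle at (271,206). I'll enlarge both for exact pixels.

Run:
```python
import cv2,numpy as np
a=cv2.imread('pics/top0.png')[165:265,240:360]; b=cv2.imread('pics/scene0.png')[170:300,200:320]
a=cv2.resize(a,None,fx=5,fy=5,interpolation=cv2.INTER_CUBIC)
cv2.imwrite('pics/topc.png',a)
for n,(im) in (('top','pics/top0.png'),('scene','pics/scene0.png')):
    i=cv2.imread(im).astype(int); m=(i[...,2]>110)&(i[...,1]<60)&(i[...,0]<60)
    _,l,st,c=cv2.connectedComponentsWithStats(m.astype(np.uint8)); print(n,st[1:],c[1:])
```

```text
top [[291 115   1   1   1]
 [294 114   1   1   1]
 [297 114   1   1   1]
 [286 117   1   1   1]
 [298 117   1   1   1]
 [281 119   1   1   1]
 [283 118   1   1   1]
 [299 119   1   1   1]
 [282 122   1   1   1]
 [295 123   1   1   1]
 [298 122   1   1   1]
 [290 125   1   1   1]
 [284 127   1   1   1]
 [287 126   1   1   1]
 [268 193   7   5   9]
 [269 199   5   5  10]
 [275 198   2   3   3]] [[291.         115.        ]
 [294.         114.        ]
 [297.         114.        ]
 [286.         117.        ]
 [298.         117.        ]
 [281.         119.        ]
 [283.         118.        ]
 [299.         119.        ]
 [282.         122.        ]
 [295.         123.        ]
 [298.         122.        ]
 [290.         125.        ]
 [284.         127.        ]
 [287.         126.        ]
 [270.44444444 194.44444444]
 [271.1        201.7       ]
 [275.66666667 199.        ]]
scene [[266 196  10  20 159]
 [ 74 209   1   1   1]
 [452 269   1   1   1]
 [448 272   1   3   3]
 [454 274   1   1   1]
 [447 288   1   1   1]
 [453 295   1   1   1]
 [446 304   1   2   2]
 [446 317   1   1   1]] [[270.70440252 205.22012579]
 [ 74.         209.        ]
 [452.         269.        ]
 [448.         273.        ]
 [454.         274.        ]
 [447.         288.        ]
 [453.         295.        ]
 [446.         304.5       ]
 [446.         317.        ]]
```

View pics/topc.png

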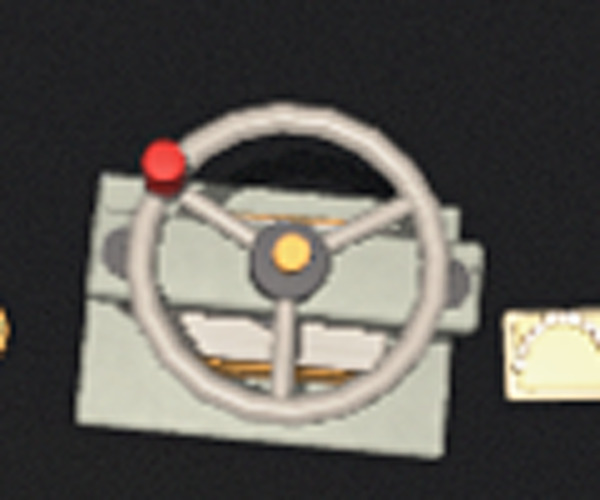

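The crop shows the handle's top disc at crop (164,160), which is full-picture (272.4,196.7). The screw end is at (291,252), or (297.8,215.0). The rim silhouette spans x 130–450 and y 102–424.

```bash
cat > h.py <<'E'
from plant import env
import cv2,numpy as np
np.set_printoptions(precision=4,suppress=True)
from scipy.spatial.transform import Rotation as R
def cam(n):
    p=env.camera_params(n); f=210/np.tan(np.radians(p['fovy']/2))
    return np.array([[f,0,p['cx']],[0,f,p['cy']],[0,0,1]]),p['distortion'],p
def ray(n,uv):
    K,d,p=cam(n); E=p['extrinsics'] if 'extrinsics' in p else wristE(p)
    q=cv2.undistortPoints(np.array([[uv]],float),K,d)[0,0]
    C=-E[:3,:3].T@E[:3,3]; return C,E[:3,:3].T@np.array([q[0],-q[1],-1])
def wristE(p):
    s=env.state();T=np.eye(4);w=s['orientation'];T[:3,:3]=R.from_quat(np.r_[w[1:],w[0]]).as_matrix();T[:3,3]=s['tcp_pos']
    return np.linalg.inv(T@p['mount'])
def onz(n,uv,z):
    C,d=ray(n,uv); return C+d*(z-C[2])/d[2]
def st():
    s=env.state();w=s['orientation'];return s,R.from_quat(np.r_[w[1:],w[0]]).as_matrix()
E
python3 - <<'E'
from h import *
c=lambda u,v:((u+.5)/5-.5+240,(v+.5)/5-.5+165)
h=onz('top',c(164,160),.26);k=onz('top',c(291,252),.242)
print('handle',h,'hub',k,'dist',np.linalg.norm((h-k)[:2]),np.degrees(np.arctan2(*(h-k)[[1,0]])))
L=[onz('top',c(*q),.207) for q in ((130,263),(450,263),(290,102),(290,424))];print(np.array(L),(L[0]+L[1])/2,(L[2]+L[3])/2)
print('scene handle top',onz('scene',(270.5,198),.26))
for n,q,z in(('bottle top',(434,266),.17),('cast',(351,236),.034),('tin',(232,231),.024)):print(n,onz('top',q,z))
# press columns / base yaw: base corners
b=[onz('top',c(*q),.02) for q in((76,424),(442,458))];print(b,np.linalg.norm(b[0]-b[1]),np.degrees(np.arctan2(*(b[0]-b[1])[[0,1]])))
print(R.from_matrix(st()[1]).as_matrix())
E
```

```text
handle [ 0.6061 -0.0113  0.26  ] hub [ 0.563  -0.0788  0.242 ] dist 0.08007963768650128 57.40871057495915
[[ 0.5608  0.0056  0.207 ]
 [ 0.5657 -0.1668  0.207 ]
 [ 0.6525 -0.0789  0.207 ]
 [ 0.4765 -0.082   0.207 ]] [ 0.5633 -0.0806  0.207 ] [ 0.5645 -0.0805  0.207 ]
scene handle top [ 0.606  -0.0093  0.26  ]
bottle top [ 0.4431 -0.4645  0.17  ]
cast [ 0.5391 -0.2577  0.034 ]
tin [0.5458 0.1129 0.024 ]
[array([0.4906, 0.0398, 0.02  ]), array([ 0.4757, -0.1883,  0.02  ])] 0.22859938835972468 3.743265754193692
[[ 0.9078  0.4195 -0.0006]
 [ 0.4195 -0.9078  0.0011]
 [-0.0001 -0.0013 -1.    ]]
```

```bash
cat >> h.py <<'E'
def goto(p,yaz):
    "shift (tool axes) and turn about tool z to put TCP at p with tool y at azimuth yaz (deg), tool down"
    s,M=st(); a=np.radians(yaz); y=np.array([np.cos(a),np.sin(a),0]); z=np.array([0,0,-1.]); T=np.c_[np.cross(y,z),y,z]
    print('at',s['tcp_pos'],'yaz',np.degrees(np.arctan2(M[1,1],M[0,1])),'F',np.array(s['wrist_force']),'t',s['clock'],'q7',s['qpos'][6])
    print('shift',M.T@(np.array(p)-s['tcp_pos']),'turn',R.from_matrix(M.T@T).as_rotvec(degrees=True))
E
python3 -c "
from h import *
goto([.58,-.045,.36],58.5)"
```

```text
at [ 0.262  -0.5671  0.2389] yaz -65.1995340952849 F [ 0.0443 -0.254   0.6573] t 0.1 q7 -0.08848754268072621
shift [ 0.5077 -0.3407 -0.1207] turn [  -0.0462   -0.0751 -123.6995]
```

```bash
python3 -m jog '[{"angular":[0,0,0],"translation":[0,0,-0.04],"claw":255},{"angular":[0,0,0],"translation":[0,0,-0.08],"claw":255},{"angular":[0,0,0],"translation":[0,0,-0.12],"claw":255},{"angular":[0,0,-7],"translation":[0.03,-0.02,-0.12],"claw":255},{"angular":[0,0,-14],"translation":[0.06,-0.04,-0.12],"claw":255},{"angular":[0,0,-21],"translation":[0.09,-0.06,-0.12],"claw":255},{"angular":[0,0,-28],"translation":[0.12,-0.08,-0.12],"claw":255},{"angular":[0,0,-35],"translation":[0.15,-0.1,-0.12],"claw":255},{"angular":[0,0,-42],"translation":[0.18,-0.12,-0.12],"claw":255},{"angular":[0,0,-49],"translation":[0.21,-0.14,-0.12],"claw":255},{"angular":[0,0,-56],"translation":[0.24,-0.16,-0.12],"claw":255},{"angular":[0,0,-63],"translation":[0.27,-0.18,-0.12],"claw":255},{"angular":[0,0,-70],"translation":[0.3,-0.2,-0.12],"claw":255},{"angular":[0,0,-77],"translation":[0.33,-0.22,-0.12],"claw":255},{"angular":[0,0,-84],"translation":[0.36,-0.24,-0.12],"claw":255},{"angular":[0,0,-91],"translation":[0.39,-0.26,-0.12],"claw":255},{"angular":[0,0,-98],"translation":[0.42,-0.28,-0.12],"claw":255},{"angular":[0,0,-105],"translation":[0.45,-0.3,-0.12],"claw":255},{"angular":[0,0,-112],"translation":[0.48,-0.32,-0.12],"claw":255},{"angular":[0,0,-119],"translation":[0.508,-0.341,-0.12],"claw":255}]' 20
python3 -c "
from h import *
goto([.58,-.045,.36],58.5)"
```

```text
clock: 1.77
tcp_pos: [0.5809, -0.0433, 0.3592]
orientation: [-0.0, 0.308, 0.951, -0.0]
wrist_force: [0.6, -0.9, 0.1]
width: 0.0003
gripper_force: 0.0
at [ 0.5809 -0.0433  0.3592] yaz 54.12361141824967 F [ 0.5799 -0.8697  0.0529] t 1.7667 q7 0.8279365789613758
shift [-0.0003 -0.0019 -0.0008] turn [-0.0098 -0.0142 -4.3764]
```

```bash
python3 -m jog '[{"angular":[0,0,-4.4],"translation":[0,0,0],"claw":255},{"angular":[0,0,-4.4],"translation":[0,0,0],"claw":255},{"angular":[0,0,-4.4],"translation":[0,0,0],"claw":255},{"angular":[0,0,-4.4],"translation":[0,0,0],"claw":255},{"angular":[0,0,-4.4],"translation":[0,0,0],"claw":255}]'
python3 -c "
from h import *
goto([.58,-.045,.36],58.5); np.save('E0.npy',wristE(env.camera_params('wrist')))
cv2.imwrite('pics/w0.png',env.snapshot('wrist'))"
```

```text
clock: 2.18
tcp_pos: [0.58, -0.0462, 0.3596]
orientation: [0.0, 0.276, 0.961, -0.0]
wrist_force: [-0.5, 0.2, -0.4]
width: 0.0006
gripper_force: 0.0
at [ 0.58   -0.0462  0.3596] yaz 57.960836374546695 F [-0.4835  0.2292 -0.359 ] t 2.1833 q7 0.8988258915541149
shift [ 0.0006  0.001  -0.0004] turn [-0.036   0.0205 -0.5392]
```

View pics/w0.png

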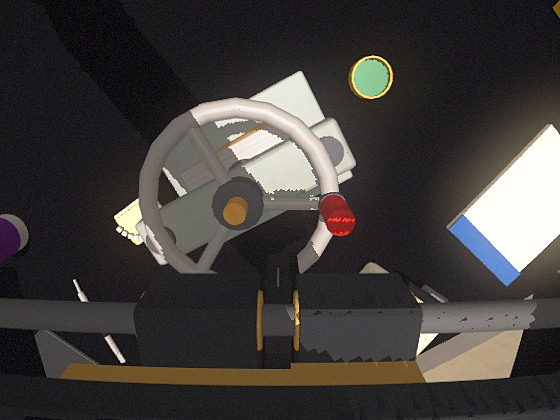

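The wrist view shows the wheel hub near (237,205) and the red handle at about (338,213), with its top disc at the lower right. I'll enlarge around the handle.

Run:
```python
import cv2
cv2.imwrite('pics/w0c.png',cv2.resize(cv2.imread('pics/w0.png')[180:250,210:370],None,fx=5,fy=5,interpolation=cv2.INTER_CUBIC))
```

```text
(no output)
```

View pics/w0c.png

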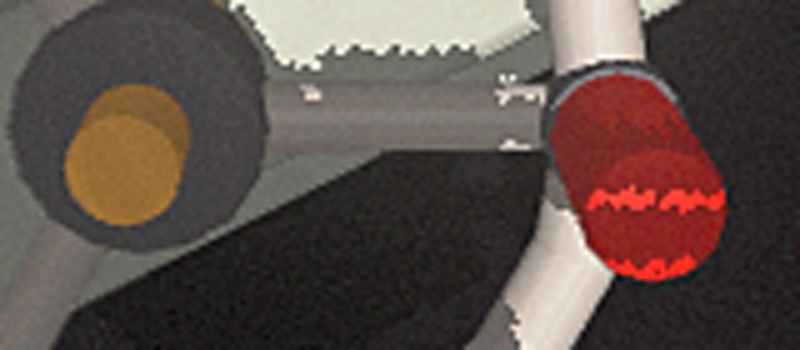

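The handle's top disc is centred at crop (655,215), which is full-picture (340.7,222.7). The screw end is at crop (122,170), or (234.0,213.6).

```bash
cat >> h.py <<'E'
def onzE(E,uv,z):
    K,d,p=cam('wrist'); q=cv2.undistortPoints(np.array([[uv]],float),K,d)[0,0]
    C=-E[:3,:3].T@E[:3,3]; v=E[:3,:3].T@np.array([q[0],-q[1],-1]); return C+v*(z-C[2])/v[2]
E
python3 - <<'E'
from h import *
E=np.load('E0.npy')
h=onzE(E,(340.7,222.7),.26);k=onzE(E,(234,213.6),.242);print(h,k,np.linalg.norm((h-k)[:2]),np.degrees(np.arctan2(*(h-k)[[1,0]])))
H=np.array([.5635,-.0795]);f=np.radians(57.8)
r=np.array([np.cos(f),np.sin(f)]);t=np.array([-r[1],r[0]])
for g in(.0405,.0215):goto(np.r_[H+.08*r+g*t,.243],57.8)
E
```

```text
[ 0.6056 -0.0093  0.26  ] [ 0.5625 -0.076   0.242 ] 0.07951763206916108 57.131142087011746
at [ 0.58   -0.046   0.3597] yaz 57.99624860026338 F [ 0.2947 -0.378  -0.3593] t 2.2333 q7 0.8992026913095454
shift [0.0365 0.043  0.1166] turn [-0.0279  0.0252  0.1963]
at [ 0.58   -0.046   0.3597] yaz 57.99624860026338 F [ 0.2947 -0.378  -0.3593] t 2.2333 q7 0.8992026913095454
shift [0.0175 0.043  0.1166] turn [-0.0279  0.0252  0.1963]
```

```bash
python3 -m jog '[{"angular":[0,0,0],"translation":[0.018,0.021,0],"claw":255},{"angular":[0,0,0],"translation":[0.037,0.043,0.01],"claw":255},{"angular":[0,0,0],"translation":[0.037,0.043,0.04],"claw":255},{"angular":[0,0,0],"translation":[0.037,0.043,0.07],"claw":255},{"angular":[0,0,0],"translation":[0.037,0.043,0.09],"claw":255},{"angular":[0,0,0],"translation":[0.037,0.043,0.105],"claw":255},{"angular":[0,0,0],"translation":[0.037,0.043,0.115],"claw":255},{"angular":[0,0,0],"translation":[0.037,0.043,0.115],"claw":255},{"angular":[0,0,0],"translation":[0.033,0.043,0.115],"claw":255},{"angular":[0,0,0],"translation":[0.029,0.043,0.115],"claw":255},{"angular":[0,0,0],"translation":[0.025,0.043,0.115],"claw":255},{"angular":[0,0,0],"translation":[0.022,0.043,0.115],"claw":255},{"angular":[0,0,0],"translation":[0.022,0.043,0.115],"claw":255},{"angular":[0,0,0],"translation":[0.022,0.043,0.115],"claw":255}]'
python3 - <<'E'
from h import *
H=np.array([.5632,-.0785]);f=np.radians(57.5)
r=np.array([np.cos(f),np.sin(f)]);t=np.array([-r[1],r[0]])
goto(np.r_[H+.08*r+.0205*t,.243],57.5)
a=np.radians(np.arange(3,61,3));c,s=np.cos(a),np.sin(a)
print(np.c_[np.degrees(a),-.0205*(1-c)-.08*s,-.08*(1-c)+.0205*s].round(3).tolist())
E
```

```text
clock: 3.4
tcp_pos: [0.5845, 0.0033, 0.2447]
orientation: [0.0, 0.274, 0.962, 0.0]
wrist_force: [0.3, -0.1, -0.0]
width: 0.0002
gripper_force: 0.0
at [0.5845 0.0033 0.2447] yaz 58.182414431219144 F [ 0.2646 -0.1045 -0.0298] t 3.4 q7 0.7889808634527314
shift [-0.0055 -0.0005  0.0017] turn [0.0164 0.0097 0.6824]
[[3.0, -0.004, 0.001], [6.0, -0.008, 0.002], [9.0, -0.013, 0.002], [12.0, -0.017, 0.003], [15.0, -0.021, 0.003], [18.0, -0.026, 0.002], [21.0, -0.03, 0.002], [24.0, -0.034, 0.001], [27.0, -0.039, 0.001], [30.0, -0.043, -0.0], [33.0, -0.047, -0.002], [36.0, -0.051, -0.003], [39.0, -0.055, -0.005], [42.0, -0.059, -0.007], [45.0, -0.063, -0.009], [48.0, -0.066, -0.011], [51.0, -0.07, -0.014], [54.0, -0.073, -0.016], [57.0, -0.076, -0.019], [60.0, -0.08, -0.022]]
```

```bash
python3 -m jog '[{"angular":[0,0,0],"translation":[-0.002,0,0.001],"claw":255},{"angular":[0,0,0],"translation":[-0.004,0,0.001],"claw":255},{"angular":[0,0,0],"translation":[-0.006,0,0.002],"claw":255},{"angular":[0,0,0],"translation":[-0.006,0,0.002],"claw":255}]'
python3 -m jog '[{"angular":[0,0,3],"translation":[-0.004,0.001,0],"claw":255},{"angular":[0,0,6],"translation":[-0.008,0.002,0],"claw":255},{"angular":[0,0,9],"translation":[-0.013,0.002,0],"claw":255},{"angular":[0,0,12],"translation":[-0.017,0.003,0],"claw":255},{"angular":[0,0,15],"translation":[-0.021,0.003,0],"claw":255},{"angular":[0,0,18],"translation":[-0.026,0.002,0],"claw":255},{"angular":[0,0,21],"translation":[-0.03,0.002,0],"claw":255},{"angular":[0,0,24],"translation":[-0.034,0.001,0],"claw":255},{"angular":[0,0,27],"translation":[-0.039,0.001,0],"claw":255},{"angular":[0,0,30],"translation":[-0.043,0,0],"claw":255}]'
python3 - <<'E'
from h import *
H=np.array([.5632,-.0785]);f=np.radians(27.5)
r=np.array([np.cos(f),np.sin(f)]);t=np.array([-r[1],r[0]])
goto(np.r_[H+.08*r+.0205*t,.243],27.5)
cv2.imwrite('pics/s1.png',cv2.resize(env.snapshot('scene')[150:290,180:340],None,fx=4,fy=4))
E
```

```text
clock: 3.73
tcp_pos: [0.5895, 0.0005, 0.2424]
orientation: [-0.0, 0.274, 0.962, 0.0]
wrist_force: [-0.5, 1.2, 0.9]
width: 0.0004
gripper_force: 0.5
clock: 4.57
tcp_pos: [0.6258, -0.0218, 0.2424]
orientation: [-0.001, 0.514, 0.858, 0.0]
wrist_force: [-0.7, 2.0, 1.7]
width: 0.0007
gripper_force: 1.7
at [ 0.6258 -0.0218  0.2424] yaz 28.09485879885398 F [-0.7367  2.0391  1.7265] t 4.5667 q7 0.3090219582660721
shift [-0.0008 -0.0017 -0.0006] turn [-0.0279 -0.0544  0.5948]
```

View pics/s1.png

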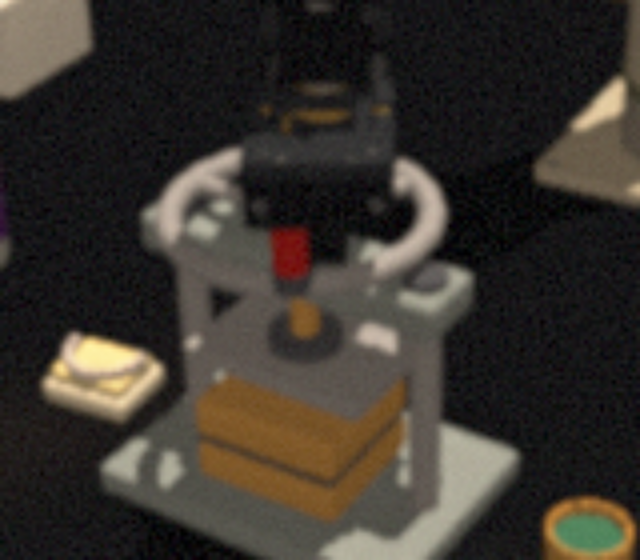

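The handle has moved round and now sits ahead of the fingertips, at crop (290,253), with about 2–3 N of push. The flask hasn't moved, so I'll carry on.

```bash
python3 -m jog '[{"angular":[0,0,3],"translation":[-0.004,0.001,0],"claw":255},{"angular":[0,0,6],"translation":[-0.009,0.001,0],"claw":255},{"angular":[0,0,9],"translation":[-0.013,0.001,0],"claw":255},{"angular":[0,0,12],"translation":[-0.017,0.002,0],"claw":255},{"angular":[0,0,15],"translation":[-0.021,0.002,0],"claw":255},{"angular":[0,0,18],"translation":[-0.026,0.001,0],"claw":255},{"angular":[0,0,21],"translation":[-0.03,0.001,0],"claw":255},{"angular":[0,0,24],"translation":[-0.034,0,0],"claw":255},{"angular":[0,0,27],"translation":[-0.039,0,0],"claw":255},{"angular":[0,0,30],"translation":[-0.043,-0.001,0],"claw":255},{"angular":[0,0,33],"translation":[-0.047,-0.003,0],"claw":255},{"angular":[0,0,36],"translation":[-0.051,-0.004,0],"claw":255},{"angular":[0,0,39],"translation":[-0.055,-0.006,0],"claw":255},{"angular":[0,0,42],"translation":[-0.059,-0.008,0],"claw":255},{"angular":[0,0,45],"translation":[-0.063,-0.01,0],"claw":255},{"angular":[0,0,48],"translation":[-0.066,-0.012,0],"claw":255},{"angular":[0,0,51],"translation":[-0.07,-0.015,0],"claw":255},{"angular":[0,0,54],"translation":[-0.073,-0.017,0],"claw":255},{"angular":[0,0,57],"translation":[-0.076,-0.02,0],"claw":255},{"angular":[0,0,60],"translation":[-0.08,-0.023,0],"claw":255}]'
cat >> h.py <<'E'
def chk(phi,sg=1,H=(.5632,-.0785),off=.0205):
    f=np.radians(phi);r=np.array([np.cos(f),np.sin(f)]);t=np.array([-r[1],r[0]])
    goto(np.r_[np.array(H)+.08*r+off*t,.243],phi if sg>0 else phi+180)
E
python3 -c "
from h import *
chk(-32.5)"
```

```text
clock: 6.28
tcp_pos: [0.6431, -0.1023, 0.2424]
orientation: [-0.001, 0.874, 0.486, 0.0]
wrist_force: [-2.8, 4.9, 0.7]
width: 0.0001
gripper_force: 2.4
at [ 0.6431 -0.1023  0.2424] yaz -31.783710993514696 F [-2.8233  4.8777  0.6527] t 6.2833 q7 -0.5643619658263712
shift [-0.0023 -0.0003 -0.0006] turn [-0.0844 -0.0592  0.7162]
```

```bash
python3 -m jog '[{"angular":[0,0,3],"translation":[-0.004,0.001,0],"claw":255},{"angular":[0,0,6],"translation":[-0.009,0.002,0],"claw":255},{"angular":[0,0,9],"translation":[-0.013,0.002,0],"claw":255},{"angular":[0,0,12],"translation":[-0.018,0.003,0],"claw":255},{"angular":[0,0,15],"translation":[-0.022,0.003,0],"claw":255},{"angular":[0,0,18],"translation":[-0.026,0.002,0],"claw":255},{"angular":[0,0,21],"translation":[-0.03,0.002,0],"claw":255},{"angular":[0,0,24],"translation":[-0.034,0.001,0],"claw":255},{"angular":[0,0,27],"translation":[-0.039,0.001,0],"claw":255},{"angular":[0,0,30],"translation":[-0.043,0,0],"claw":255},{"angular":[0,0,33],"translation":[-0.047,-0.002,0],"claw":255},{"angular":[0,0,36],"translation":[-0.051,-0.003,0],"claw":255},{"angular":[0,0,39],"translation":[-0.055,-0.005,0],"claw":255},{"angular":[0,0,42],"translation":[-0.059,-0.007,0],"claw":255},{"angular":[0,0,45],"translation":[-0.063,-0.009,0],"claw":255},{"angular":[0,0,48],"translation":[-0.066,-0.011,0],"claw":255},{"angular":[0,0,51],"translation":[-0.07,-0.014,0],"claw":255},{"angular":[0,0,54],"translation":[-0.073,-0.016,0],"claw":255},{"angular":[0,0,57],"translation":[-0.076,-0.019,0],"claw":255},{"angular":[0,0,60],"translation":[-0.08,-0.022,0],"claw":255}]'
python3 -c "
from h import *
chk(-92.5)"
```

```text
clock: 7.95
tcp_pos: [0.583, -0.1592, 0.2425]
orientation: [-0.0, 1.0, -0.016, 0.001]
wrist_force: [2.7, 4.2, -0.2]
width: 0.0006
gripper_force: 1.9
at [ 0.583  -0.1592  0.2425] yaz -91.80831016217022 F [ 2.7128  4.19   -0.245 ] t 7.95 q7 -1.4543885194604245
shift [-0.0028  0.0003 -0.0005] turn [-0.0547 -0.0733  0.6917]
```

```bash
python3 -m jog '[{"angular":[0,0,3],"translation":[-0.005,0.001,0],"claw":255},{"angular":[0,0,6],"translation":[-0.009,0.002,0],"claw":255},{"angular":[0,0,9],"translation":[-0.014,0.002,0],"claw":255},{"angular":[0,0,12],"translation":[-0.018,0.003,0],"claw":255},{"angular":[0,0,15],"translation":[-0.022,0.003,0],"claw":255},{"angular":[0,0,18],"translation":[-0.027,0.002,0],"claw":255},{"angular":[0,0,21],"translation":[-0.031,0.002,0],"claw":255},{"angular":[0,0,24],"translation":[-0.035,0.001,0],"claw":255},{"angular":[0,0,27],"translation":[-0.04,0.001,0],"claw":255},{"angular":[0,0,30],"translation":[-0.044,0,0],"claw":255},{"angular":[0,0,30],"translation":[-0.044,0,0],"claw":255},{"angular":[0,0,30],"translation":[-0.044,0,0],"claw":255}]'
python3 -c "
from h import *
chk(-122.5);chk(-122.5,-1,off=.045)"
```

```text
clock: 8.95
tcp_pos: [0.5385, -0.1589, 0.2427]
orientation: [0.0, 0.962, -0.273, 0.0]
wrist_force: [0.2, 0.5, 0.1]
width: 0.0001
gripper_force: 0.0
at [ 0.5385 -0.1589  0.2427] yaz -121.66014805623955 F [0.1649 0.5181 0.0612] t 8.95 q7 -1.9415191638661615
shift [-0.0019 -0.0011 -0.0003] turn [ 0.0173 -0.0206  0.8399]
at [ 0.5385 -0.1589  0.2427] yaz -121.66014805623955 F [0.1649 0.5181 0.0612] t 8.95 q7 -1.9415191638661615
shift [ 0.0226 -0.0007 -0.0003] turn [   0.0322    0.027  -179.1601]
```

```bash
python3 -m jog '[{"angular":[0,0,0],"translation":[0.012,0,0],"claw":255},{"angular":[0,0,0],"translation":[0.025,0,-0.01],"claw":255},{"angular":[0,0,0],"translation":[0.025,0,-0.04],"claw":255},{"angular":[0,0,0],"translation":[0.025,0,-0.07],"claw":255},{"angular":[0,0,-7],"translation":[0.025,0,-0.07],"claw":255},{"angular":[0,0,-14],"translation":[0.025,0,-0.07],"claw":255},{"angular":[0,0,-21],"translation":[0.025,0,-0.07],"claw":255},{"angular":[0,0,-28],"translation":[0.025,0,-0.07],"claw":255},{"angular":[0,0,-35],"translation":[0.025,0,-0.07],"claw":255},{"angular":[0,0,-42],"translation":[0.025,0,-0.07],"claw":255},{"angular":[0,0,-49],"translation":[0.025,0,-0.07],"claw":255},{"angular":[0,0,-56],"translation":[0.025,0,-0.07],"claw":255},{"angular":[0,0,-63],"translation":[0.025,0,-0.07],"claw":255},{"angular":[0,0,-70],"translation":[0.025,0,-0.07],"claw":255},{"angular":[0,0,-77],"translation":[0.025,0,-0.07],"claw":255},{"angular":[0,0,-84],"translation":[0.025,0,-0.07],"claw":255},{"angular":[0,0,-90],"translation":[0.025,0,-0.07],"claw":255}]'
python3 -m jog '[{"angular":[0,0,-7],"translation":[0,0,0],"claw":255},{"angular":[0,0,-14],"translation":[0,0,0],"claw":255},{"angular":[0,0,-21],"translation":[0,0,0],"claw":255},{"angular":[0,0,-28],"translation":[0,0,0],"claw":255},{"angular":[0,0,-35],"translation":[0,0,0],"claw":255},{"angular":[0,0,-42],"translation":[0,0,0],"claw":255},{"angular":[0,0,-49],"translation":[0,0,0],"claw":255},{"angular":[0,0,-56],"translation":[0,0,0],"claw":255},{"angular":[0,0,-63],"translation":[0,0,0],"claw":255},{"angular":[0,0,-70],"translation":[0,0,0],"claw":255},{"angular":[0,0,-77],"translation":[0,0,0],"claw":255},{"angular":[0,0,-84],"translation":[0,0,0],"claw":255},{"angular":[0,0,-89],"translation":[0,0,0],"claw":255},{"angular":[0,0,-89],"translation":[0,0,0],"claw":255},{"angular":[0,0,-89],"translation":[0,0,0],"claw":255}]'
python3 - <<'E'
from h import *
chk(-122.5,-1,off=.04)
cv2.imwrite('pics/w1.png',cv2.resize(env.snapshot('wrist')[120:330,120:440],None,fx=2.5,fy=2.5,interpolation=cv2.INTER_CUBIC))
i=env.snapshot('top');cv2.imwrite('pics/top1.png',i)
E
```

```text
clock: 10.37
tcp_pos: [0.5598, -0.1722, 0.3124]
orientation: [-0.0, 0.872, 0.49, -0.0]
wrist_force: [0.0, -0.2, -0.6]
width: 0.0005
gripper_force: 0.0
clock: 11.62
tcp_pos: [0.5598, -0.1722, 0.3124]
orientation: [-0.0, 0.283, 0.959, -0.0]
wrist_force: [0.1, 0.3, 0.1]
width: 0.0005
gripper_force: 0.0
at [ 0.5598 -0.1722  0.3124] yaz 57.09681810873747 F [0.0978 0.3204 0.0894] t 11.6167 q7 1.1381716174771304
shift [0.0075 0.0008 0.0694] turn [-0.0059 -0.013  -0.4032]
```

View pics/w1.png

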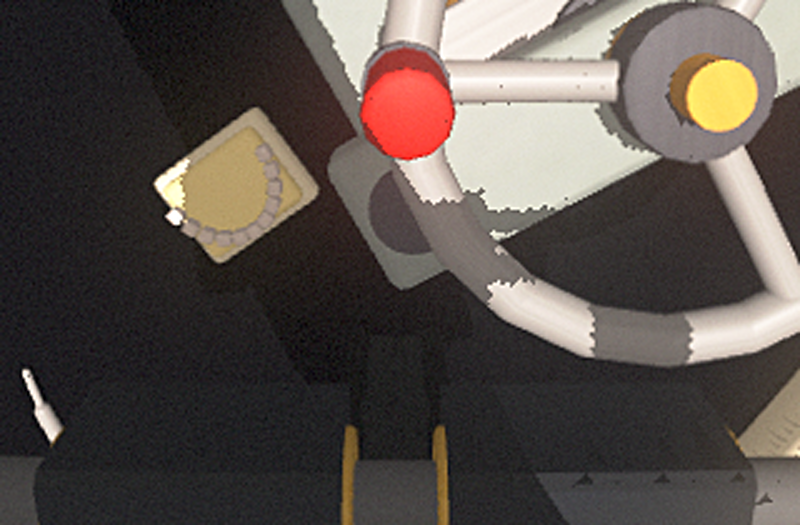

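The handle's top disc is at crop (408,113), which is full-picture (283.0,164.9). The fingertips are behind it, below it in the image, and the screw end is at crop (721,95), or (408.2,157.8).

Run:
```python
from h import *
h=onz('wrist',(283,164.9),.26);k=onz('wrist',(408.2,157.8),.242);d=(h-k)[:2]
print(h,k,np.hypot(*d),np.degrees(np.arctan2(d[1],d[0])))
d=h[:2]-[.5632,-.0785];print(np.hypot(*d),np.degrees(np.arctan2(d[1],d[0])))
chk(-122.5,-1,off=.04)
a=np.radians(np.arange(3,61,3));c,s=np.cos(a),np.sin(a)
```

```text
[ 0.5204 -0.144   0.26  ] [ 0.5608 -0.0786  0.242 ] 0.07691950653867026 -121.74947617335341
0.07824442354126218 -123.19419205597426
at [ 0.5598 -0.1721  0.3125] yaz 57.07316108855216 F [-0.1139  0.0153  0.6884] t 11.7167 q7 1.1375796539967056
shift [0.0075 0.0007 0.0695] turn [-0.0079 -0.0075 -0.4268]
```

```bash
python3 -m jog '[{"angular":[0,0,0],"translation":[0,0,0.03],"claw":255},{"angular":[0,0,0],"translation":[0,0,0.055],"claw":255},{"angular":[0,0,0],"translation":[0,0,0.07],"claw":255},{"angular":[0,0,0],"translation":[0,0,0.07],"claw":255},{"angular":[0,0,0],"translation":[0.006,0,0.07],"claw":255},{"angular":[0,0,0],"translation":[0.012,0,0.07],"claw":255},{"angular":[0,0,0],"translation":[0.016,0,0.07],"claw":255},{"angular":[0,0,0],"translation":[0.02,0,0.07],"claw":255},{"angular":[0,0,0],"translation":[0.023,0,0.07],"claw":255},{"angular":[0,0,0],"translation":[0.026,0,0.07],"claw":255},{"angular":[0,0,0],"translation":[0.026,0,0.07],"claw":255}]'
python3 -c "
from h import *
chk(-122.5,-1)"
```

```text
clock: 12.63
tcp_pos: [0.5378, -0.1578, 0.2431]
orientation: [0.001, 0.282, 0.959, -0.0]
wrist_force: [-0.6, -0.1, -0.3]
width: 0.0004
gripper_force: 0.0
at [ 0.5378 -0.1578  0.2431] yaz 57.19807323686519 F [-0.581  -0.0668 -0.283 ] t 12.6333 q7 1.1256727788526206
shift [0.0007 0.0005 0.0001] turn [-0.0044  0.0654 -0.3019]
```

```bash
python3 -m jog '[{"angular":[0,0,3],"translation":[0.004,-0.001,0],"claw":255},{"angular":[0,0,6],"translation":[0.008,-0.002,0],"claw":255},{"angular":[0,0,9],"translation":[0.013,-0.002,0],"claw":255},{"angular":[0,0,12],"translation":[0.017,-0.003,0],"claw":255},{"angular":[0,0,15],"translation":[0.021,-0.003,0],"claw":255},{"angular":[0,0,18],"translation":[0.026,-0.002,0],"claw":255},{"angular":[0,0,21],"translation":[0.03,-0.002,0],"claw":255},{"angular":[0,0,24],"translation":[0.034,-0.001,0],"claw":255},{"angular":[0,0,27],"translation":[0.039,-0.001,0],"claw":255},{"angular":[0,0,30],"translation":[0.043,0,0],"claw":255},{"angular":[0,0,33],"translation":[0.047,0.002,0],"claw":255},{"angular":[0,0,36],"translation":[0.051,0.003,0],"claw":255},{"angular":[0,0,39],"translation":[0.055,0.005,0],"claw":255},{"angular":[0,0,42],"translation":[0.059,0.007,0],"claw":255},{"angular":[0,0,45],"translation":[0.063,0.009,0],"claw":255},{"angular":[0,0,48],"translation":[0.066,0.011,0],"claw":255},{"angular":[0,0,51],"translation":[0.07,0.014,0],"claw":255},{"angular":[0,0,54],"translation":[0.073,0.016,0],"claw":255},{"angular":[0,0,57],"translation":[0.076,0.019,0],"claw":255},{"angular":[0,0,60],"translation":[0.08,0.022,0],"claw":255}]'
python3 -c "
from h import *
chk(-182.5,-1)"
```

```text
clock: 14.3
tcp_pos: [0.4827, -0.097, 0.2427]
orientation: [0.001, 0.726, 0.688, -0.0]
wrist_force: [2.3, -4.1, -0.4]
width: 0.0006
gripper_force: 1.8
at [ 0.4827 -0.097   0.2427] yaz -3.0235810197538444 F [ 2.2836 -4.1188 -0.4123] t 14.3 q7 0.03145828138303413
shift [ 0.0015 -0.0004 -0.0003] turn [ 0.0315  0.0684 -0.5236]
```

```bash
python3 -m jog '[{"angular":[0,0,3],"translation":[0.004,-0.001,0],"claw":255},{"angular":[0,0,6],"translation":[0.009,-0.002,0],"claw":255},{"angular":[0,0,9],"translation":[0.013,-0.002,0],"claw":255},{"angular":[0,0,12],"translation":[0.018,-0.003,0],"claw":255},{"angular":[0,0,15],"translation":[0.022,-0.003,0],"claw":255},{"angular":[0,0,18],"translation":[0.026,-0.002,0],"claw":255},{"angular":[0,0,21],"translation":[0.03,-0.002,0],"claw":255},{"angular":[0,0,24],"translation":[0.034,-0.001,0],"claw":255},{"angular":[0,0,27],"translation":[0.039,-0.001,0],"claw":255},{"angular":[0,0,30],"translation":[0.043,0,0],"claw":255},{"angular":[0,0,33],"translation":[0.047,0.002,0],"claw":255},{"angular":[0,0,36],"translation":[0.051,0.003,0],"claw":255},{"angular":[0,0,39],"translation":[0.055,0.005,0],"claw":255},{"angular":[0,0,42],"translation":[0.059,0.007,0],"claw":255},{"angular":[0,0,45],"translation":[0.063,0.009,0],"claw":255},{"angular":[0,0,48],"translation":[0.066,0.011,0],"claw":255},{"angular":[0,0,51],"translation":[0.07,0.014,0],"claw":255},{"angular":[0,0,54],"translation":[0.073,0.016,0],"claw":255},{"angular":[0,0,57],"translation":[0.076,0.019,0],"claw":255},{"angular":[0,0,60],"translation":[0.08,0.022,0],"claw":255}]'
python3 -c "
from h import *
chk(-242.5,-1)"
```

```text
clock: 15.97
tcp_pos: [0.5076, -0.0164, 0.2423]
orientation: [-0.001, 0.972, 0.234, -0.001]
wrist_force: [-3.6, 0.7, 0.8]
width: 0.0004
gripper_force: 2.0
at [ 0.5076 -0.0164  0.2423] yaz -62.910091630916135 F [-3.6366  0.7358  0.8389] t 15.9667 q7 -1.1934184484028334
shift [ 0.0001  0.0007 -0.0007] turn [-0.1024  0.1206 -0.41  ]
```

```bash
python3 -m jog '[{"angular":[0,0,3],"translation":[0.004,-0.001,0],"claw":255},{"angular":[0,0,6],"translation":[0.008,-0.002,0],"claw":255},{"angular":[0,0,9],"translation":[0.013,-0.002,0],"claw":255},{"angular":[0,0,12],"translation":[0.017,-0.003,0],"claw":255},{"angular":[0,0,15],"translation":[0.021,-0.003,0],"claw":255},{"angular":[0,0,18],"translation":[0.026,-0.002,0],"claw":255},{"angular":[0,0,21],"translation":[0.03,-0.002,0],"claw":255},{"angular":[0,0,24],"translation":[0.034,-0.001,0],"claw":255},{"angular":[0,0,27],"translation":[0.039,-0.001,0],"claw":255},{"angular":[0,0,30],"translation":[0.043,0,0],"claw":255},{"angular":[0,0,33],"translation":[0.047,0.002,0],"claw":255},{"angular":[0,0,36],"translation":[0.051,0.003,0],"claw":255},{"angular":[0,0,39],"translation":[0.055,0.005,0],"claw":255},{"angular":[0,0,42],"translation":[0.059,0.007,0],"claw":255},{"angular":[0,0,45],"translation":[0.063,0.009,0],"claw":255},{"angular":[0,0,48],"translation":[0.066,0.011,0],"claw":255},{"angular":[0,0,48],"translation":[0.066,0.011,0],"claw":255}]'
python3 -m jog '[{"angular":[0,0,0],"translation":[-0.012,0,0],"claw":255},{"angular":[0,0,0],"translation":[-0.025,0,-0.01],"claw":255},{"angular":[0,0,0],"translation":[-0.025,0,-0.045],"claw":255},{"angular":[0,0,0],"translation":[-0.025,0,-0.08],"claw":255},{"angular":[0,0,0],"translation":[-0.025,0,-0.117],"claw":255},{"angular":[0,0,-7],"translation":[-0.025,0,-0.117],"claw":255},{"angular":[0,0,-14],"translation":[-0.025,0,-0.117],"claw":255},{"angular":[0,0,-21],"translation":[-0.025,0,-0.117],"claw":255},{"angular":[0,0,-28],"translation":[-0.025,0,-0.117],"claw":255},{"angular":[0,0,-35],"translation":[-0.025,0,-0.117],"claw":255},{"angular":[0,0,-42],"translation":[-0.025,0,-0.117],"claw":255},{"angular":[0,0,-49],"translation":[-0.025,0,-0.117],"claw":255},{"angular":[0,0,-56],"translation":[-0.025,0,-0.117],"claw":255},{"angular":[0,0,-63],"translation":[-0.025,0,-0.117],"claw":255},{"angular":[0,0,-70],"translation":[-0.025,0,-0.117],"claw":255},{"angular":[0,0,-77],"translation":[-0.025,0,-0.117],"claw":255},{"angular":[0,0,-77],"translation":[-0.025,0,-0.117],"claw":255}]'
python3 -c "
from h import *
goto([.58,-.0462,.3596],57.96)"
```

```text
clock: 17.38
tcp_pos: [0.5725, 0.0049, 0.2423]
orientation: [-0.001, 0.983, -0.181, -0.0]
wrist_force: [-1.5, 3.1, 0.4]
width: 0.0006
gripper_force: 1.5
clock: 18.8
tcp_pos: [0.5489, 0.0118, 0.3596]
orientation: [0.0, 0.881, 0.474, -0.0]
wrist_force: [-0.2, 0.0, -0.2]
width: 0.0005
gripper_force: 0.0
at [0.5489 0.0118 0.3596] yaz -33.452613943437704 F [-0.1542  0.0007 -0.172 ] t 18.8 q7 -0.7511006064317249
shift [-0.0312  0.0579 -0.    ] turn [ -0.0051   0.0094 -91.4126]
```

```bash
python3 -m jog '[{"angular":[0,0,-7],"translation":[-0.003,0.006,0],"claw":255},{"angular":[0,0,-14],"translation":[-0.006,0.012,0],"claw":255},{"angular":[0,0,-21],"translation":[-0.009,0.018,0],"claw":255},{"angular":[0,0,-28],"translation":[-0.012,0.024,0],"claw":255},{"angular":[0,0,-35],"translation":[-0.015,0.03,0],"claw":255},{"angular":[0,0,-42],"translation":[-0.018,0.036,0],"claw":255},{"angular":[0,0,-49],"translation":[-0.021,0.042,0],"claw":255},{"angular":[0,0,-56],"translation":[-0.024,0.048,0],"claw":255},{"angular":[0,0,-63],"translation":[-0.027,0.054,0],"claw":255},{"angular":[0,0,-70],"translation":[-0.031,0.058,0],"claw":255},{"angular":[0,0,-77],"translation":[-0.031,0.058,0],"claw":255},{"angular":[0,0,-84],"translation":[-0.031,0.058,0],"claw":255},{"angular":[0,0,-91.4],"translation":[-0.031,0.058,0],"claw":255},{"angular":[0,0,-91.4],"translation":[-0.031,0.058,0],"claw":255},{"angular":[0,0,-91.4],"translation":[-0.031,0.058,0],"claw":255},{"angular":[0,0,-91.4],"translation":[-0.031,0.058,0],"claw":255},{"angular":[0,0,-91.4],"translation":[-0.031,0.058,0],"claw":255}]'
python3 -c "
from h import *
goto([.58,-.0462,.3596],57.96);np.save('E2.npy',wristE(env.camera_params('wrist')))
i=env.snapshot('wrist');cv2.imwrite('pics/w2.png',i)
cv2.imwrite('pics/w2c.png',cv2.resize(i[180:250,210:370],None,fx=5,fy=5,interpolation=cv2.INTER_CUBIC))"
```

```text
clock: 20.22
tcp_pos: [0.5798, -0.046, 0.3596]
orientation: [0.0, 0.281, 0.96, -0.0]
wrist_force: [-0.7, -0.3, -0.2]
width: 0.0006
gripper_force: 0.0
at [ 0.5798 -0.046   0.3596] yaz 57.35968145336992 F [-0.7242 -0.3318 -0.2323] t 20.2167 q7 0.8897896526017742
shift [-0.0002 -0.0001 -0.    ] turn [-0.0048  0.0064 -0.6003]
```

View pics/w2c.png

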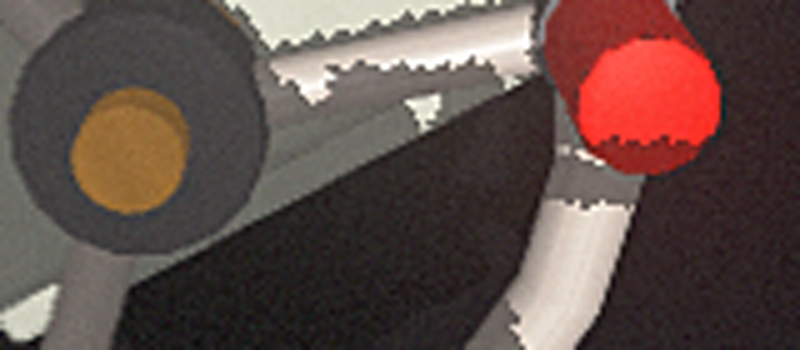

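The handle's top disc is now at crop (650,106), against (657,212.5) at the start. The screw end has sunk a little, as it should.

Run:
```python
from h import *
c=lambda u,v:((u+.5)/5-.5+210,(v+.5)/5-.5+180)
A=onzE(np.load('E0.npy'),c(657,212.5),.26);B=onzE(np.load('E2.npy'),c(650,106),.26)
for H in((.5632,-.0785),(.5628,-.0775),(.564,-.08)):
    f=[np.degrees(np.arctan2(*(P[:2]-H)[::-1])) for P in(A,B)];print(A,B,f,f[1]-f[0],[np.hypot(*(P[:2]-H)) for P in(A,B)])
chk(70,1,off=.04)
```

```text
[ 0.6053 -0.0088  0.26  ] [ 0.5911 -0.0018  0.26  ] [np.float64(58.830949148452966), np.float64(70.02627138040874)] 11.195322231955778 [np.float64(0.08141058009562861), np.float64(0.0815829275904663)]
[ 0.6053 -0.0088  0.26  ] [ 0.5911 -0.0018  0.26  ] [np.float64(58.22097959469334), np.float64(69.51735275690805)] 11.296373162214714 [np.float64(0.08076653896741298), np.float64(0.08078290061647699)]
[ 0.6053 -0.0088  0.26  ] [ 0.5911 -0.0018  0.26  ] [np.float64(59.84811575939723), np.float64(70.90189774187924)] 11.053781982482008 [np.float64(0.08229296172956985), np.float64(0.08272909099915936)]
at [ 0.5799 -0.046   0.3596] yaz 57.41404376913997 F [-0.0385  0.5871  0.1461] t 20.2667 q7 0.8907533123037645
shift [0.053  0.033  0.1166] turn [ -0.0034   0.0106 -12.586 ]
```

```bash
python3 -m jog '[{"angular":[0,0,-6],"translation":[0.025,0.016,0],"claw":255},{"angular":[0,0,-12.6],"translation":[0.053,0.033,0],"claw":255},{"angular":[0,0,-12.6],"translation":[0.053,0.033,0.035],"claw":255},{"angular":[0,0,-12.6],"translation":[0.053,0.033,0.07],"claw":255},{"angular":[0,0,-12.6],"translation":[0.053,0.033,0.1],"claw":255},{"angular":[0,0,-12.6],"translation":[0.053,0.033,0.117],"claw":255},{"angular":[0,0,-12.6],"translation":[0.053,0.033,0.117],"claw":255}]'
python3 -m jog '[{"angular":[0,0,0],"translation":[-0.004,0,0],"claw":255},{"angular":[0,0,0],"translation":[-0.008,0,0],"claw":255},{"angular":[0,0,0],"translation":[-0.012,0,0],"claw":255},{"angular":[0,0,0],"translation":[-0.015,0,0],"claw":255},{"angular":[0,0,0],"translation":[-0.017,0,0],"claw":255},{"angular":[0,0,0],"translation":[-0.018,0,0],"claw":255},{"angular":[0,0,0],"translation":[-0.018,0,0],"claw":255}]'
python3 -c "
from h import *
chk(70)
goto([.5895,.0005,.2424],58.2)"
```

```text
clock: 20.85
tcp_pos: [0.5509, 0.0098, 0.2388]
orientation: [-0.003, 0.173, 0.985, -0.001]
wrist_force: [-1.3, 0.4, -0.5]
width: 0.0003
gripper_force: 0.0
clock: 21.43
tcp_pos: [0.57, 0.0041, 0.2427]
orientation: [0.0, 0.172, 0.985, 0.0]
wrist_force: [0.0, 0.3, 0.5]
width: 0.0002
gripper_force: 0.0
at [0.57   0.0041 0.2427] yaz 70.18438689054548 F [0.0493 0.3088 0.5132] t 21.4333 q7 1.0014887310861436
shift [-0.0014  0.0001 -0.0003] turn [0.0103 0.0113 0.1844]
at [0.57   0.0041 0.2427] yaz 70.18438689054548 F [0.0493 0.3088 0.5132] t 21.4333 q7 1.0014887310861436
shift [-0.0196  0.0032  0.0003] turn [ 0.0114  0.0102 11.9844]
```

```bash
python3 -m jog '[{"angular":[0,0,2],"translation":[-0.003,0.001,0],"claw":255},{"angular":[0,0,4],"translation":[-0.006,0.001,0],"claw":255},{"angular":[0,0,6],"translation":[-0.009,0.002,0],"claw":255},{"angular":[0,0,8],"translation":[-0.012,0.002,0],"claw":255},{"angular":[0,0,9],"translation":[-0.014,0.002,0],"claw":255},{"angular":[0,0,10],"translation":[-0.016,0.003,0],"claw":255},{"angular":[0,0,11],"translation":[-0.0175,0.003,0],"claw":255},{"angular":[0,0,11.5],"translation":[-0.0185,0.003,0],"claw":255},{"angular":[0,0,11.5],"translation":[-0.0185,0.003,0],"claw":255},{"angular":[0,0,11.5],"translation":[-0.0185,0.003,0],"claw":255},{"angular":[0,0,11.5],"translation":[-0.0185,0.003,0],"claw":255}]'
python3 -c "
from h import *
goto([.5895,.0005,.2424],58.2)"
python3 -m jog '[{"angular":[0,0,0],"translation":[0.008,0,0],"claw":255},{"angular":[0,0,0],"translation":[0.017,0,0],"claw":255},{"angular":[0,0,0],"translation":[0.02,0,-0.03],"claw":255},{"angular":[0,0,0],"translation":[0.02,0,-0.07],"claw":255},{"angular":[0,0,0],"translation":[0.02,0,-0.1],"claw":255},{"angular":[0,0,0],"translation":[0.02,0,-0.117],"claw":255},{"angular":[0,0,0],"translation":[0.02,0,-0.117],"claw":255},{"angular":[0,0,0],"translation":[0.02,0,-0.117],"claw":255}]'
python3 -c "
from h import *
goto([.58,-.0462,.3596],57.96)"
```

```text
clock: 22.35
tcp_pos: [0.5882, 0.0008, 0.2426]
orientation: [0.0, 0.27, 0.963, 0.0]
wrist_force: [-0.6, 2.5, -0.1]
width: 0.0003
gripper_force: 1.0
at [0.5882 0.0008 0.2426] yaz 58.72832771660851 F [-0.5558  2.5192 -0.0875] t 22.35 q7 0.8025745804845074
shift [-0.0013  0.0004  0.0002] turn [0.0139 0.0145 0.5283]
clock: 23.02
tcp_pos: [0.5709, 0.0114, 0.3604]
orientation: [0.001, 0.27, 0.963, -0.0]
wrist_force: [-0.5, -0.7, -0.0]
width: 0.0005
gripper_force: 0.0
at [0.5709 0.0114 0.3604] yaz 58.70543635382547 F [-0.5435 -0.6515 -0.0054] t 23.0167 q7 0.8163058861952297
shift [-0.0377 -0.0445  0.0008] turn [0.0274 0.1185 0.7454]
```

```bash
python3 -m jog '[{"angular":[0,0,0.7],"translation":[-0.018,-0.022,0.001],"claw":255},{"angular":[0,0,0.7],"translation":[-0.038,-0.0445,0.001],"claw":255},{"angular":[0,0,0.7],"translation":[-0.038,-0.0445,0.001],"claw":255},{"angular":[0,0,0.7],"translation":[-0.038,-0.0445,0.001],"claw":255},{"angular":[0,0,0.7],"translation":[-0.038,-0.0445,0.001],"claw":255},{"angular":[0,0,0.7],"translation":[-0.038,-0.0445,0.001],"claw":255}]'
python3 -c "
from h import *
goto([.58,-.0462,.3596],57.96);np.save('E3.npy',wristE(env.camera_params('wrist')))
i=env.snapshot('wrist');cv2.imwrite('pics/w3.png',i);cv2.imwrite('pics/top3.png',env.snapshot('top'))
j=cv2.imread('pics/w0.png')
f=lambda x:cv2.resize(x[180:240,290:370],None,fx=5,fy=9/9*5,interpolation=cv2.INTER_CUBIC)
cv2.imwrite('pics/w3c.png',np.hstack([f(j),f(i)]))
for a in (j,i):
    a=a.astype(int); m=(a[...,2]>90)&(a[...,2]>2.2*a[...,1])&(a[...,2]>2.2*a[...,0]); m[:,:300]=0;m[:,380:]=0;m[:150]=0;m[260:]=0
    y,x=np.nonzero(m);print(len(x),x.mean(),y.mean(),x.min(),x.max(),y.min(),y.max())
"
```

```text
clock: 23.52
tcp_pos: [0.58, -0.0455, 0.358]
orientation: [-0.0, 0.275, 0.961, 0.0]
wrist_force: [0.5, -0.1, -0.2]
width: 0.0007
gripper_force: 0.0
at [ 0.58   -0.0455  0.358 ] yaz 58.08794142465559 F [ 0.4833 -0.0573 -0.2181] t 23.5167 q7 0.9022664885456676
shift [-0.0004 -0.0006 -0.0016] turn [-0.009  -0.0433  0.1279]
1025 337.21365853658534 215.37463414634146 320 355 195 235
1036 336.69980694980694 217.0733590733591 319 354 196 237
```

View pics/w3c.png

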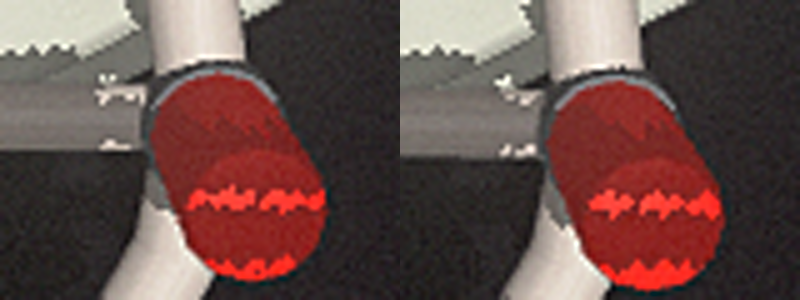

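Run:
```python
from h import *
H=np.array([.563,-.078])
I=[cv2.imread(f'pics/w{k}.png').astype(int) for k in(0,2,3)];Es=[np.load(f'E{k}.npy') for k in(0,2,3)]
d=[(657,212.5),(650,106),(654.4,221)]
for a,E,q in zip(I,Es,d):
    b=np.zeros(a.shape[:2],bool);b[40:110,330:410]=1
    y,x=np.nonzero(b&(a[...,1]>70)&(a[...,2]<.8*a[...,1]))
    t=onzE(E,(x.mean(),y.mean()),.02)
    # static cross-bar: blue binder patch too
    y2,x2=np.nonzero((a[...,0]>110)&(a[...,2]<60));s=onzE(E,(x2.mean(),y2.mean()),.01)
    P=onzE(E,((q[0]+.5)/5-.5+210,(q[1]+.5)/5-.5+180),.26)
    print('tin',len(x),t[:2],'blue',len(x2),s[:2],'handle',P[:2],np.degrees(np.arctan2(*(P[:2]-H)[::-1])))
for k in(0,3):
    i=cv2.imread(f'pics/top{k}.png').astype(int);m=(i[...,2]>90)&(i[...,2]>2*i[...,1])&(i[...,2]>2*i[...,0]);m[:185]=0;m[210:]=0;m[:,:262]=0;m[:,285:]=0
    y,x=np.nonzero(m);print(len(x),x.mean(),y.mean())
```

```text
tin 990 [0.5474 0.115 ] blue 0 [nan nan] handle [ 0.6053 -0.0088] 58.527175544863645
tin 991 [0.5473 0.1149] blue 4 [0.7958 0.1297] handle [ 0.5911 -0.0018] 69.77306587713414
tin 994 [0.5475 0.1149] blue 0 [nan nan] handle [ 0.6055 -0.0089] 58.39820419942355
78 272.11538461538464 197.82051282051282
0 nan nan<stdin>:10: RuntimeWarning: Mean of empty slice.
  ret = ret.dtype.type(ret / rcount)
<stdin>:15: RuntimeWarning: Mean of empty slice.
```

The handle is back at its start to about 0.1°, and the tin, used as a static reference, agrees to 0.1 mm. I'll retreat clear of the press.

```bash
python3 -m jog '[{"angular":[0,0,0],"translation":[0,0,-0.03],"claw":255},{"angular":[0,0,0],"translation":[0,0,-0.06],"claw":255},{"angular":[0,0,0],"translation":[0.025,0.017,-0.06],"claw":255},{"angular":[0,0,0],"translation":[0.05,0.034,-0.06],"claw":255},{"angular":[0,0,0],"translation":[0.075,0.051,-0.06],"claw":255},{"angular":[0,0,0],"translation":[0.1,0.068,-0.06],"claw":255},{"angular":[0,0,0],"translation":[0.125,0.085,-0.06],"claw":255},{"angular":[0,0,0],"translation":[0.15,0.102,-0.06],"claw":255},{"angular":[0,0,0],"translation":[0.175,0.12,-0.06],"claw":255},{"angular":[0,0,0],"translation":[0.2,0.137,-0.06],"claw":255},{"angular":[0,0,0],"translation":[0.225,0.154,-0.06],"claw":255},{"angular":[0,0,0],"translation":[0.25,0.17,-0.06],"claw":255},{"angular":[0,0,0],"translation":[0.27,0.186,-0.06],"claw":255},{"angular":[0,0,0],"translation":[0.27,0.186,-0.06],"claw":255},{"angular":[0,0,0],"translation":[0.27,0.186,-0.06],"claw":255},{"angular":[0,0,0],"translation":[0.27,0.186,-0.06],"claw":255}]'
python3 - <<'E'
from h import *
i=env.snapshot('top');cv2.imwrite('pics/top4.png',i);j=cv2.imread('pics/top0.png')
for a in(j,i):
    a=a.astype(int);m=(a[...,2]>90)&(a[...,2]>2*a[...,1])&(a[...,2]>2*a[...,0]);m[:185]=0;m[210:]=0;m[:,:262]=0;m[:,285:]=0
    y,x=np.nonzero(m);print(len(x),x.mean() if len(x) else 0,y.mean() if len(x) else 0)
f=lambda x:cv2.resize(x[100:310,100:450],None,fx=1.1,fy=1.5)
cv2.imwrite('pics/cmp.png',np.hstack([f(j),f(i)]))
E
```

```text
clock: 24.95
tcp_pos: [0.4501, 0.2538, 0.4184]
orientation: [0.0, 0.276, 0.961, -0.0]
wrist_force: [0.8, 0.0, -0.3]
width: 0.0005
gripper_force: 0.0
78 272.11538461538464 197.82051282051282
76 272.2894736842105 197.68421052631578
```

View pics/cmp.png

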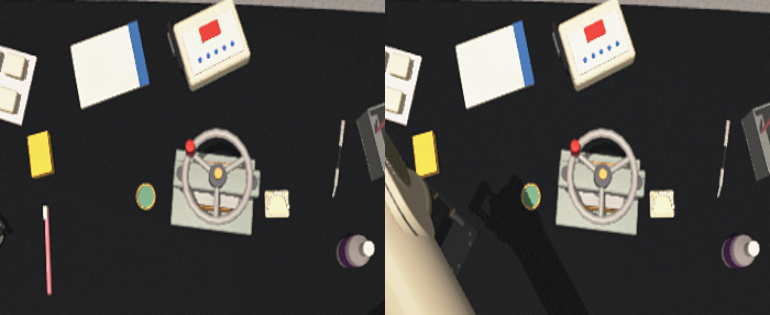

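The before and after views match: the handle is at (190,147) in the left panel and (575,147) in the right, which is the same spot. Everything else still in view is where it was (the arm hides the brush), and the arm is clear of the press.

```bash
python3 -c "
from plant import env
print(env.close_job())"
```

```text
the job is handed in; nothing more can be done
None
```

The hand wheel was pushed clockwise through one full turn and the handle is back at its start (within about 0.1° by the wrist camera). The arm finished clear of the press, nothing else was seen to move (the arm hid the brush in the last view), and the job was handed in at about 25 s.

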